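# Power the stone tester and hold a sample flush on its sloping stage

### The arm

A 7-joint arm with a two-finger parallel gripper is mounted at the origin on a cart in front of the work surface, level with it; the furniture and walls round the work are solid. World frame = base frame: x ahead of the robot, y to its left, z up, the work surface at z = 0. Lengths are in m, angles in rad, forces in N, time in s.
With the tool pointing down it reaches from about 0.425 to 0.925 m from the base axis. Payload 6.8 kg.
Tool frame: the origin (TCP) lies on the centre line of the jaws, within the pads' length; the fingertips stand 14 mm ahead of it and the grasp point (between the pads) lies 5 mm behind it; z points along the fingers, y is the line along which they close (so a half turn about z gives the same grasp; the last joint's range is limited). The gripper opens to 85 mm and grips with 20 to 120 N. Pads are 22 mm wide; open, the fingers measure 114 mm over their backs; the gripper's body (76 mm by 85 mm) begins 54 mm behind the grasp point. The pads swing forward as they close: fully open they stand 13 mm farther back than shut.
Start: joints at [-1.332, 0.477, 0.022, 1.555, -0.011, 1.109, -0.083], TCP at [0.229, 0.635, 0.245] pointing down, gripper open.
Joint ranges: [-2.96, 2.96], [-0.34, 2.1], [-1.41, 1.46], [0.24, 2.44], [-1.37, 4.51], [0.17, 1.92], [-2.96, 2.96]. Speed limits (rad/s): [2.39, 2.39, 3.14, 3.14, 3.14, 3.14, 3.14].

### API

Orientations are given as a unit quaternion [w, x, y, z].
In Python, from station import bot gives the robot as it stands. The module is installed in compiled form; this text tells all that it offers.
- The arm moves only by the tool drive_tool, never from a script. Its argument "commands" is a list of rows, each an object with "hand": the opening, from 0 (shut) to 1 (fully open); "translation": the shift along the world's x, y, z in mm, a list of three; "angular": the turn, a rotation vector about the world's x, y, z in rad, a list of three. In form: [{"hand": hand, "translation": [tx, ty, tz], "angular": [ax, ay, az]}, ...]. A call has 1 to 12 rows; each row is the pose to reach, as a shift and turn from the pose commanded when the call began; what a row does not reach only later rows make up. A row lasts 1/8 s, in which the tool goes at most 62.5 mm and 10.7 degrees, less where a joint would pass 70% of its speed; a pose out of reach is approached as far as the arm can. A call with a gripper value outside its range is refused whole. The fingers move at their own pace and stop on an object; "force" is the grip in N (left out, the last holds). Time passes only in rows, so rows that repeat a pose let the fingers close. It gives the time, the measured TCP pose, the force, the opening and the grip force at its end, in the units of the state.
- bot.get_obs(): the state, without advancing time (a new reading comes with each control period).
- bot.read_camera(name): name is "scene" or "top" or "wrist"; returns the picture (384x512x3 uint8, red, green, blue); there is no depth.
- bot.camera_model(name): a dict with "fx", "fy", "cx", "cy" (pixels), "view" (4x4, takes a point from world to camera coordinates). Camera axes: x right, y up, looking along -z (the intrinsics and any distortion apply to the point x, -y, -z); pixel columns grow to the right and rows downward; lengths in m; the calibration is good to about 2 mm. A picture is of the moment at which its call begins: read the wrist's pose just before it. camera_model takes no time and is no camera call; for the wrist camera it gives the pose at the moment of the call.
- bot.hand_in(): hands the job in; it is judged then, once.
Trained networks look in the newest picture that a camera, given by its name, has taken for a name from the list of things; names that differ only in an ending like _2 or _b are one class to them, and where a whole thing is asked for, a point or a joint stands for the part that bears it (a point fixed in the world has none). Each returns a list of dicts, best first, with "score" (0 to 1); they miss things now and then, are a little off and sometimes report something else, mostly with a low value. They report only what shows in the picture. A call takes as long as a camera call. They do not tell look-alikes from the thing itself.
- bot.find_in(camera, query): "position" ([column, row] in pixels, amid what is visible of it).
- bot.outline_of(camera, query): "pixels" (384x512 bool, what is visible of it) and "position" ([column, row] in pixels, amid what is visible of it).
The state is a dict: "t": time; "q": joint angles; "joint_vel": joint speeds; "joint_torque": joint torques, N m; "eef_pos": TCP position; "tool_rot": TCP orientation; "contact_force": force on the tool from outside, world axes, zero at the start; "torque": the same for the moment, N m; "gripper_width": opening from 0.0 (shut) to 1.0 (fully open); "grasp_force": force on a finger pad.
Only numpy, scipy, OpenCV 4.12 (cv2) and the standard library are available. Lean on these libraries where they do the work, as an engineer would, in place of code of your own. Each camera call takes 0.05 s, during which the arm holds its last target. There are 200 camera calls.

### The job

First plug the battery block fully home into the socket of the stone tester and let go of it. Then pick up the stone slice by its grip post, tilt it to match the sloping test stage and press the slice gently and flush onto the middle of the stage, without forcing the stage to another slope or knocking the things lying round about. Finish while still gripping the post and holding the slice pressed flat on the stage: do not let go.

Things in the scene. Friction and masses are not known exactly. Their poses are not given: they have to be found in the camera images.
- tester: Stone tester, fixed: grey base plate 120 x 150 x 10 mm. Origin: centre of its underside, on the table; x away from the robot, y left, z up. Right half (-y): black socket block 46 x 52 mm, top 34 mm up. Left half: silver sprung test stage, hinged along y at its low front edge (x = -40 mm, 19 mm up); slope 12 to 29 degrees, differs each start, clamped by friction (slips at about 5 N m).
- socket (a point): Centre of the mouth of the battery socket, at the top of the black block, 45 mm right of the tester's origin, 34 mm above the table; axes as the tester's. The hole is upright, 24 (x) x 34 mm (y), 18 mm deep, with a 2 mm chamfer.
- stage_face (a point): Centre of the sloping upper face of the stage's pad (76 x 74 mm, small round window in the middle), 30 mm left of the tester's centre line. z: outward normal; x: up the slope, away from the robot; y: level, left. The pad is sprung along its normal only: it gives from about 1.5 N on, 1 mm per further 1.5 N, with a hard stop after 8 mm (about 13 N).
- tray_edge (a point): Middle of the far, raised edge of the stage's tray, 80 mm from the hinge; it shifts only if the slope is forced.
- battery: Battery block, loose, 65 to 125 g, 48 mm tall, standing on its black plug 22 (x) x 32 (y) x 16 mm tall; above it a grey head 28 (x) x 38 (y) x 32 mm. Origin: centre of the plug's underside; z up. Fits the socket either way round (half turn); fully home the head rests on the socket block, origin 16 mm below the mouth. Grip it across the 28 mm (x).
- sample: Mounted stone sample, loose, 70 to 140 g: flat pale stone slice 50 (x) x 40 (y) x 6 mm lying on the table, a dark foot 28 x 28 mm up to z = 9 mm, a grey grip post 18 (x) x 24 (y) mm up to z = 49 mm. Origin: centre of the slice's underside, the face that goes on the stage; z along the post. Grip the post across its 24 mm (y).
- label_roll: White roll of labels, 55 mm across, 22 mm tall, a bystander in front of the tester; leave alone.
- loupe: Small grey folding magnifier, 24 x 44 x 16 mm, a bystander in front to the right; leave alone.
- candle: Small candle in a metal cup, 38 mm across, 15 mm tall, a bystander behind the tester; leave alone.
Not all that is in view belongs to the job. What is shaped like the sample but turquoise is not meant.

How it is judged:
On the way:
1. the battery block is fully home in the socket and let go of (z of battery in the frame of socket below -0.0135 m and horizontal distance between battery and socket below 0.004 m and angle between battery's own z axis and vertical below 0.08 rad and contact force between the fingers and battery below 0.1 N), for 0.2 s.
At the end, for the whole second after the job is handed in: Battery at least 13.5 mm into the socket, within 4 mm of centre, tilt under 0.08 rad; sample gripped (over 2 N), pressed on the stage with 2 to 20 N, parallel within 0.04 rad, centre within 2 mm of the face plane and 12 mm of the stage's middle along x and y, at rest (z of battery in the frame of socket below -0.0135 m and horizontal distance between battery and socket below 0.004 m and angle between battery's own z axis and vertical below 0.08 rad and angle between the z axis of sample and the z axis of stage_face, either way round below 0.04 rad and z of sample in the frame of stage_face between -0.002 and 0.002 m and x of sample in the frame of stage_face between -0.012 and 0.012 m and y of sample in the frame of stage_face between -0.012 and 0.012 m and contact force between sample and tester between 2 and 20 N and contact force between the fingers and sample above 2 N and linear speed of sample below 0.01 m/s); the arm keeps its last pose, push and grip.
It fails at once if the sample is pressed on the tester with more than 25 N (contact force between sample and tester above 25 N).
It fails at once if the slope of the stage is forced (its raised edge moves over 6 mm) (distance of tray_edge from where it was at the start of the episode above 0.006 m).
It fails at once if a bystander is pushed more than 20 mm (distance of any of label_roll, loupe, candle from where it was at the start of the episode above 0.02 m).
It also fails if it takes over 56 s, if anything falls off the work surface, if the arm or the gripper's body presses on something with over 40 N, if the wrist force passes 120 N, or if a joint passes its speed limit or range.

## Working session

There is one attempt and no reset: what is moved stays moved. The work goes in short steps, Python scripts to look and compute and a tool call to move; the robot and the scene stay as the last step left them, time stands still between calls to the robot, and variables do not carry over. Pictures are saved under pics/ and viewed, at most 10 in all, crops included, and the job is handed in when it is done.

Besides the shell and the picture viewer there is one more tool, called after "Call:" by a JSON object that holds its "name" and its "arguments", one argument or row to a line. drive_tool: Moves the arm, as the interface text tells. Its arguments: {"type":"object","properties":{"commands":{"type":"array","items":{"type":"object","properties":{"hand":{"type":"number"},"translation":{"type":"array","items":{"type":"number"}},"angular":{"type":"array","items":{"type":"number"}}}}},"force":{"type":"number"}},"required":["commands"]}

```bash
mkdir -p pics; cat > h.py <<'E'
import numpy as np, cv2
from station import bot
def ray(m,p):
    V=np.array(m["view"]);R=V[:3,:3];c=-R.T@V[:3,3]
    d=R.T@np.array([(p[0]-m["cx"])/m["fx"],-(p[1]-m["cy"])/m["fy"],-1.0]);return c,d/np.linalg.norm(d)
def atz(m,p,z):
    c,d=ray(m,p);return c+d*(z-c[2])/d[2]
def tri(obs):
    A=np.zeros((3,3));b=np.zeros(3)
    for m,p in obs:
        c,d=ray(m,p);P=np.eye(3)-np.outer(d,d);A+=P;b+=P@c
    return np.linalg.solve(A,b)
def proj(m,X):
    V=np.array(m["view"]);x=V[:3,:3]@np.asarray(X)+V[:3,3]
    return np.array([m["cx"]+m["fx"]*x[0]/-x[2],m["cy"]-m["fy"]*x[1]/-x[2]])
def save(im,n): cv2.imwrite("pics/"+n,im[...,::-1])
E
python3 - <<'E'
from h import *
o=bot.get_obs();print({k:np.round(v,3) for k,v in o.items()})
ims=[]
for c in ("scene","top"):
    im=bot.read_camera(c);m=bot.camera_model(c);print(c,{k:(np.round(v,3).tolist()) for k,v in m.items()})
    ims.append(im); np.save(c+".npy",im)
    for q in ("battery","sample","socket","tester","stage_face","label_roll","loupe","candle"):
        print(q,[(np.round(r["position"],1).tolist(),round(r["score"],2)) for r in bot.find_in(c,q)])
save(cv2.resize(np.vstack(ims),(800//1*1,1200))[:600],"scene.png");save(cv2.resize(ims[1],(800,600)),"top.png")
E
```

```text
{'t': np.float64(0.0), 'q': array([-1.332,  0.478,  0.022,  1.556, -0.012,  1.109, -0.083]), 'joint_vel': array([ 0.001, -0.001,  0.001, -0.001,  0.001,  0.001, -0.001]), 'joint_torque': array([ 0.0000e+00, -5.9646e+01,  1.6080e+00, -2.8119e+01,  1.3000e-02,
        1.0000e-02,  0.0000e+00]), 'eef_pos': array([0.229, 0.634, 0.244]), 'tool_rot': array([-0.   ,  0.173,  0.985, -0.001]), 'contact_force': array([ 0.045,  0.044, -1.13 ]), 'torque': array([-0.016,  0.001, -0.037]), 'grasp_force': np.float64(0.0), 'gripper_width': np.float64(0.998)}
scene {'fx': 419.152, 'fy': 419.152, 'cx': 255.269, 'cy': 190.785, 'view': [[0.605, -0.796, -0.019, -0.243], [0.46, 0.329, 0.825, -0.329], [-0.65, -0.507, 0.565, -0.627], [0.0, 0.0, 0.0, 1.0]]}
battery [([200.9, 235.4], 0.62), ([371.3, 296.9], 0.57)]
sample [([162.0, 203.0], 0.87), ([324.0, 262.0], 0.77), ([136.8, 188.8], 0.51)]
socket [([272.7, 210.9], 0.9)]
tester [([274.8, 210.4], 0.59)]
stage_face [([264.1, 197.2], 0.8), ([372.5, 298.6], 0.59), ([319.1, 194.3], 0.3)]
label_roll [([203.2, 235.9], 0.95)]
loupe [([283.7, 274.7], 0.62)]
candle [([318.4, 194.3], 0.75)]
top {'fx': 467.301, 'fy': 467.301, 'cx': 258.077, 'cy': 196.384, 'view': [[0.014, -1.0, -0.0, 0.099], [0.983, 0.014, 0.181, -0.534], [-0.181, -0.003, 0.983, -1.382], [0.0, 0.0, 0.0, 1.0]]}
battery [([374.2, 233.8], 0.48)]
sample [([161.1, 230.2], 0.6), ([199.3, 243.3], 0.57), ([330.6, 224.7], 0.56), ([278.2, 191.8], 0.44)]
socket [([276.4, 191.3], 0.84), ([246.7, 254.3], 0.61)]
tester [([276.2, 193.1], 0.64)]
stage_face [([268.9, 195.6], 0.75), ([249.2, 245.4], 0.65)]
label_roll [([252.5, 253.0], 0.68)]
loupe [([315.8, 244.1], 0.6)]
candle [([290.1, 152.7], 0.52)]
```

```bash
python3 - <<'E'
from h import *
a=np.load("scene.npy")[150:340,100:420];b=np.load("top.npy")[130:290,120:400]
save(cv2.resize(a,(800,475),interpolation=cv2.INTER_CUBIC),"s1.png");save(cv2.resize(b,(800,457),interpolation=cv2.INTER_CUBIC),"t1.png")
E
```

```text
(no output)
```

View pics/s1.png

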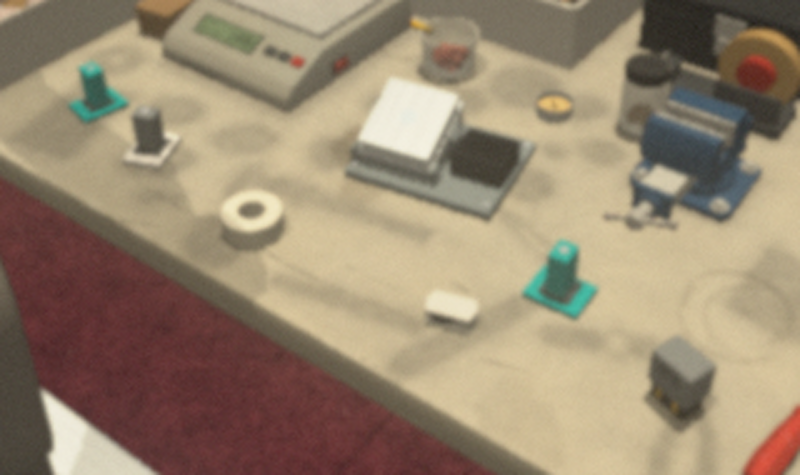

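View pics/t1.png

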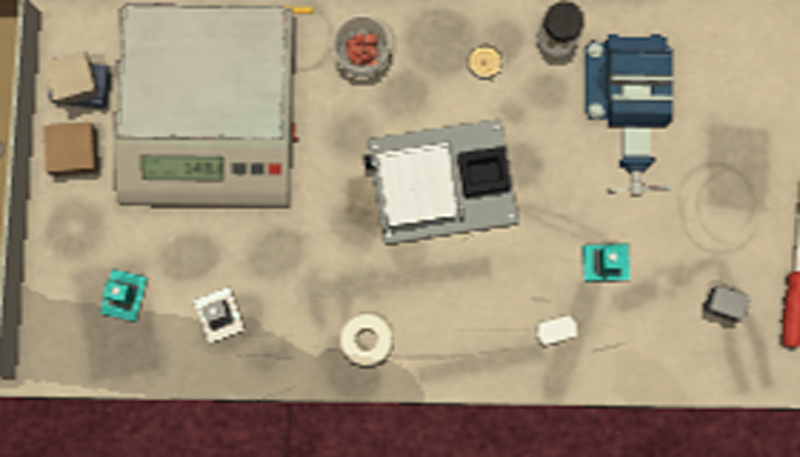

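The scene picture shows the white-slice sample at about (160,205) px. The turquoise look-alikes are at (137,189) and (324,262), and the battery is at (372,297). In the top picture the white sample is at (199,243), turquoise at (161,230) and (331,225), battery at (374,234), socket at (290,190) and stage at (265,195). I choose the white one.

```bash
python3 - <<'E'
from h import *
S=bot.camera_model("scene");T=bot.camera_model("top");W=bot.camera_model("wrist")
def s(c,r,):return (100+c/2.5,150+r/2.5)
def t(c,r):return (120+c*.35,130+r*.35)
print("bat",tri([(S,(371.3,296.9)),(T,(374.2,233.8))]),atz(T,t(727,303),.048))
print("sample",tri([(S,s(148,118)),(T,t(216,311))]),atz(T,t(219,314),.006))
print("tester corners z10",[atz(T,t(*p),.010).round(3).tolist() for p in ((500,121),(518,224),(387,243),(368,140))])
print("socket",atz(T,t(485,172),.034), tri([(S,s(486,157)),(T,t(485,172))]))
for n,st,tt in (("roll",(252,210),(366,339)),("loupe",(452,307),(557,330)),("candle",(553,103),(486,61)),("turqR",(562,250),(610,260))):
  print(n,tri([(S,s(*st)),(T,t(*tt))]).round(3))
for n,c in (("pad nl",(387,227)),("pad nr",(456,212)),("pad fr",(447,143)),("pad fl",(375,158))):print(n,atz(T,t(*c),.04).round(3))
o=bot.get_obs();from scipy.spatial.transform import Rotation as R
q=o["tool_rot"];r=R.from_quat(np.r_[q[1:],q[0]]);V=np.array(W["view"]);c=-V[:3,:3].T@V[:3,3]
print("cam in tool",r.inv().apply(c-o["eef_pos"]),"R",(r.inv().as_matrix()@V[:3,:3].T).round(3),W["fx"],W["cx"],W["cy"])
print(r.as_matrix().round(3))
E
```

```text
bat [ 0.42448606 -0.24963592  0.02885716] [ 0.41628961 -0.24646048  0.048     ]
sample [0.40218753 0.29302741 0.03855667] [0.40067586 0.29496902 0.006     ]
tester corners z10 [[0.619, -0.01, 0.01], [0.504, -0.029, 0.01], [0.481, 0.114, 0.01], [0.596, 0.137, 0.01]]
socket [0.55640964 0.0083803  0.034     ] [0.56009713 0.00617903 0.02125288]
roll [0.376 0.133 0.019]
loupe [ 0.389 -0.072  0.012]
candle [0.688 0.006 0.012]
turqR [ 0.462 -0.126  0.048]
pad nl [0.494 0.114 0.04 ]
pad nr [0.511 0.04  0.04 ]
pad fr [0.587 0.05  0.04 ]
pad fl [0.569 0.128 0.04 ]
cam in tool [ 0.07955446  0.00029382 -0.12833596] R [[-0.     0.951  0.309]
 [ 1.     0.     0.   ]
 [ 0.     0.309 -0.951]] 278.72816198241543 251.36631923274012 190.26412664684213
[[-0.94  0.34  0.  ]
 [ 0.34  0.94  0.  ]
 [ 0.    0.   -1.  ]]
```

Call:
{"name": "drive_tool", "arguments": {
  "commands": [
    {"hand":1,"translation":[191,-335,0],"angular":[0,0,-0.6]},
    {"hand":1,"translation":[191,-335,0],"angular":[0,0,-0.6]},
    {"hand":1,"translation":[191,-335,0],"angular":[0,0,-0.6]},
    {"hand":1,"translation":[191,-335,0],"angular":[0,0,-0.6]},
    {"hand":1,"translation":[191,-335,0],"angular":[0,0,-0.6]},
    {"hand":1,"translation":[191,-335,0],"angular":[0,0,-0.6]},
    {"hand":1,"translation":[191,-335,0],"angular":[0,0,-0.6]},
    {"hand":1,"translation":[191,-335,0],"angular":[0,0,-0.6]},
    {"hand":1,"translation":[191,-335,0],"angular":[0,0,-0.6]}
  ]
}}

```text
t: 2.02
eef_pos: [0.4195, 0.3016, 0.2453]
tool_rot: [-0.0, 0.455, 0.891, 0.0]
contact_force: [-0.3, 0.7, -0.7]
gripper_width: 0.998
grasp_force: 0.0
```

```bash
cat > look.py <<'E'
import sys,pickle
from h import *
n=sys.argv[1]
o=bot.get_obs();m=bot.camera_model("wrist");im=bot.read_camera("wrist")
pickle.dump((o,m,im),open(n+".pkl","wb"))
save(cv2.resize(im,(800,600)),n+".png")
print("t",o["t"],o["eef_pos"].round(4),o["q"].round(2))
for q in sys.argv[2:]: print(q,[(np.round(r["position"],1).tolist(),round(r["score"],2)) for r in bot.find_in("wrist",q)])
E
python3 look.py w1 sample
```

```text
t 2.025 [0.4195 0.3016 0.2453] [-0.98  0.22  0.27  1.95 -0.07  0.99 -0.05]
sample [([237.5, 161.6], 0.83), ([296.3, 98.3], 0.69)]
```

View pics/w1.png

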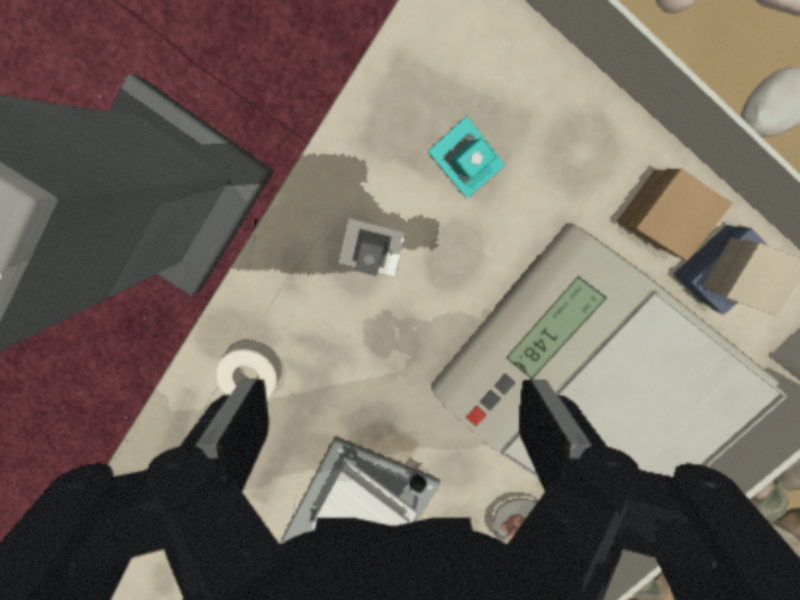

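The wrist picture shows the pale-slice sample at 800-scale (370,247), half in shadow. The turquoise one is at (467,157), the roll at (247,375) and the stage at the bottom.

```bash
python3 - <<'E'
from h import *;import pickle
o,m,im=pickle.load(open("w1.pkl","rb"))
P=[atz(m,np.array(p)*.64,.006) for p in ((350,219),(405,235),(394,276),(340,262))]
print(np.round(P,3).tolist(),np.mean(P,0).round(4))
for i in range(4):
  d=P[(i+1)%4]-P[i];print(np.linalg.norm(d[:2]).round(3),np.degrees(np.arctan2(d[1],d[0])).round(1))
print("posttop",atz(m,np.array((370,259))*.64,.049).round(4))
save(cv2.resize(im[110:200,190:310],(800,600),interpolation=cv2.INTER_CUBIC),"w1c.png")
E
```

```text
[[0.373, 0.304, 0.006], [0.419, 0.321, 0.006], [0.432, 0.286, 0.006], [0.387, 0.269, 0.006]] [0.4028 0.295  0.006 ]
0.048 19.6
0.037 -68.6
0.048 -159.1
0.038 111.1
posttop [0.4026 0.2955 0.049 ]
```

View pics/w1c.png

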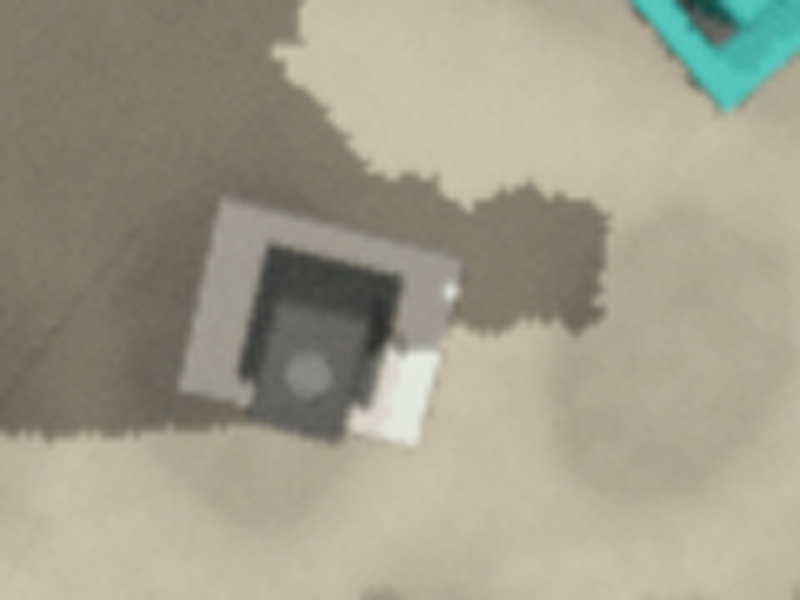

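Call:
{"name": "drive_tool", "arguments": {
  "commands": [
    {"hand":1,"translation":[90,-220,0],"angular":[0,0,-0.5]},
    {"hand":1,"translation":[90,-220,0],"angular":[0,0,-0.5]},
    {"hand":1,"translation":[90,-220,0],"angular":[0,0,-0.5]},
    {"hand":1,"translation":[90,-220,0],"angular":[0,0,-0.5]},
    {"hand":1,"translation":[20,-480,0],"angular":[0,0,-1.1]},
    {"hand":1,"translation":[20,-480,0],"angular":[0,0,-1.1]},
    {"hand":1,"translation":[20,-480,-30],"angular":[0,0,-1.1]},
    {"hand":1,"translation":[20,-480,-30],"angular":[0,0,-1.1]},
    {"hand":1,"translation":[20,-480,-30],"angular":[0,0,-1.1]},
    {"hand":1,"translation":[20,-480,-30],"angular":[0,0,-1.1]},
    {"hand":1,"translation":[20,-480,-30],"angular":[0,0,-1.1]}
  ]
}}

```text
t: 3.5
eef_pos: [0.4413, -0.1786, 0.2154]
tool_rot: [-0.0, 0.853, 0.522, 0.0]
contact_force: [0.4, 0.0, -0.3]
gripper_width: 1.001
grasp_force: 0.0
```

```bash
python3 look.py w2 battery socket stage_face loupe
```

```text
t 3.5 [ 0.4413 -0.1786  0.2154] [-0.38  0.21  0.73  2.09 -0.18  0.9  -0.02]
battery [([263.7, 230.4], 0.57)]
socket [([247.3, 5.3], 0.65)]
stage_face []
loupe [([167.9, 103.9], 0.68)]
```

View pics/w2.png

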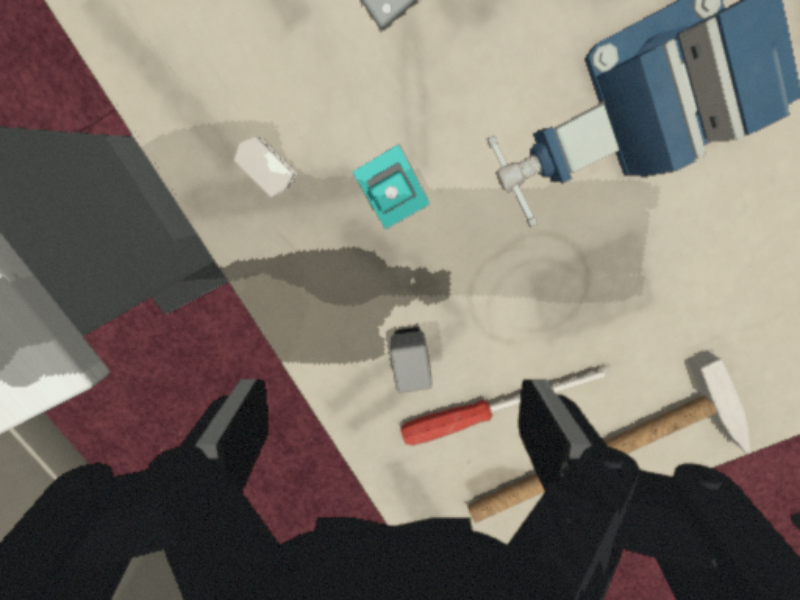

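The sample crop confirms a pale slice with a grey post, long side along about 20°. The second wrist picture shows the grey battery head at 800-scale (411,362), with its long side roughly vertical in the image.

```bash
python3 - <<'E'
from h import *;import pickle
o,m,im=pickle.load(open("w2.pkl","rb"))
P=[atz(m,np.array(p)*.64,.048) for p in ((391,340),(425,334),(431,387),(398,392))]
print(np.round(P,3).tolist(),np.mean(P,0).round(4))
for i in range(4):
  d=P[(i+1)%4]-P[i];print(np.linalg.norm(d[:2]).round(3),np.degrees(np.arctan2(d[1],d[0])).round(1))
T=bot.camera_model("top");S=bot.camera_model("scene")
c=np.mean(P,0);print(proj(T,c),proj(S,c))
save(cv2.resize(im[200:260,225:305],(800,600),interpolation=cv2.INTER_CUBIC),"w2c.png")
E
```

```text
[[0.417, -0.222, 0.048], [0.442, -0.229, 0.048], [0.427, -0.271, 0.048], [0.402, -0.263, 0.048]] [ 0.4219 -0.2463  0.048 ]
0.025 -16.3
0.044 -109.9
0.026 162.6
0.044 69.9
[374.33069286 234.19472364] [371.05178711 289.56114153]
```

View pics/w2c.png

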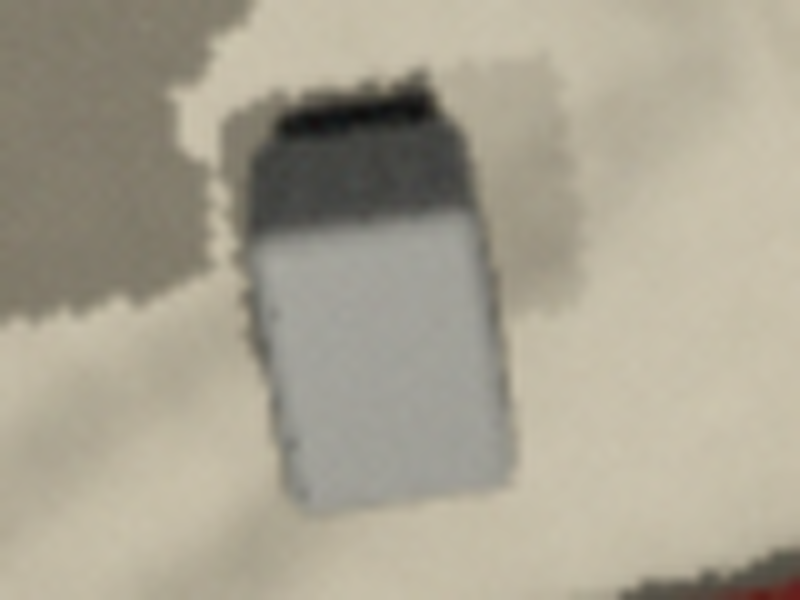

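The close crop shows the grey head's top face, with corners at about crop (252,238), (478,210), (515,482) and (300,512).

```bash
python3 - <<'E'
from h import *;import pickle
o,m,im=pickle.load(open("w2.pkl","rb"))
P=np.array([atz(m,np.array(p)/10+[224.5,199.5],.048) for p in ((252,238),(478,210),(517,484),(300,512))])
print(np.round(P,4).tolist(),P.mean(0).round(4))
for i in range(4):
  d=P[(i+1)%4]-P[i];print(np.linalg.norm(d[:2]).round(4),np.degrees(np.arctan2(d[1],d[0])).round(1))
q=o["tool_rot"];from scipy.spatial.transform import Rotation as R
print(R.from_quat(np.r_[q[1:],q[0]]).as_matrix().round(3))
# triangulated height of the head's top with the scene camera
print(proj(bot.camera_model("scene"),P.mean(0)))
E
```

```text
[[0.4134, -0.2282, 0.048], [0.4382, -0.2369, 0.048], [0.4268, -0.2712, 0.048], [0.402, -0.2628, 0.048]] [ 0.4201 -0.2498  0.048 ]
0.0264 -19.4
0.0361 -108.4
0.0262 161.2
0.0364 71.9
[[ 0.456  0.89   0.   ]
 [ 0.89  -0.456  0.   ]
 [ 0.     0.    -1.   ]]
[372.4671767  291.05100149]
```

Call:
{"name": "drive_tool", "arguments": {
  "commands": [
    {"hand":0.8,"translation":[-21,-71,-60],"angular":[0,0,0.135]},
    {"hand":0.8,"translation":[-21,-71,-60],"angular":[0,0,0.135]},
    {"hand":0.8,"translation":[-21,-71,-120],"angular":[0,0,0.135]},
    {"hand":0.8,"translation":[-21,-71,-150],"angular":[0,0,0.135]},
    {"hand":0.8,"translation":[-21,-71,-181],"angular":[0,0,0.135]},
    {"hand":0.8,"translation":[-21,-71,-181],"angular":[0,0,0.135]},
    {"hand":0.8,"translation":[-21,-71,-181],"angular":[0,0,0.135]},
    {"hand":0,"translation":[-21,-71,-181],"angular":[0,0,0.135]},
    {"hand":0,"translation":[-21,-71,-181],"angular":[0,0,0.135]},
    {"hand":0,"translation":[-21,-71,-181],"angular":[0,0,0.135]},
    {"hand":0,"translation":[-21,-71,-181],"angular":[0,0,0.135]},
    {"hand":0,"translation":[-21,-71,-181],"angular":[0,0,0.135]}
  ],
  "force": 40
}}

```text
t: 5.25
eef_pos: [0.42, -0.2512, 0.0352]
tool_rot: [0.0, 0.817, 0.577, 0.001]
contact_force: [-0.4, 0.3, 7.8]
gripper_width: 0.319
grasp_force: 39.3
```

Call:
{"name": "drive_tool", "arguments": {
  "commands": [
    {"hand":0,"translation":[0,0,62],"angular":[0,0,0]},
    {"hand":0,"translation":[0,0,124],"angular":[0,0,0]},
    {"hand":0,"translation":[40,50,180],"angular":[0,0,0.2]},
    {"hand":0,"translation":[80,90,180],"angular":[0,0,0.35]},
    {"hand":0,"translation":[140,140,185],"angular":[0,0,0.494]},
    {"hand":0,"translation":[140,140,185],"angular":[0,0,0.494]},
    {"hand":0,"translation":[140,140,185],"angular":[0,0,0.494]},
    {"hand":0,"translation":[140,140,185],"angular":[0,0,0.494]},
    {"hand":0,"translation":[140,140,185],"angular":[0,0,0.494]}
  ]
}}

```text
t: 6.38
eef_pos: [0.5583, -0.1125, 0.2193]
tool_rot: [-0.0, 0.652, 0.758, -0.0]
contact_force: [-0.2, -0.6, -0.5]
gripper_width: 0.322
grasp_force: 40.2
```

```bash
python3 look.py w3 socket stage_face
```

```text
t 6.375 [ 0.5583 -0.1125  0.2193] [-0.36  0.37  0.58  1.87 -0.24  0.97  0.47]
socket [([270.8, 44.1], 0.92)]
stage_face [([257.2, 5.7], 0.95)]
```

View pics/w3.png

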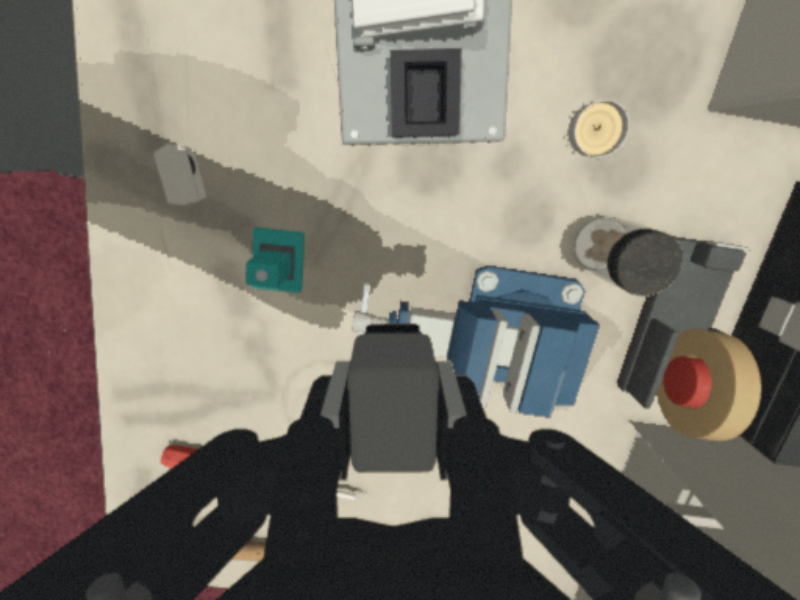

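The third wrist view shows the battery held squarely. The socket block's top spans 800-scale (390..460, 50..138), the hole is at about (425,92), and the tester's right edge runs (343,144)–(505,138).

```bash
python3 - <<'E'
from h import *;import pickle
o,m,im=pickle.load(open("w3.pkl","rb"));g=cv2.cvtColor(im,cv2.COLOR_RGB2GRAY)
print("row59",g[56:62,240:302].mean(0).round().astype(int).tolist())
print("col272",g[22:96,268:277].mean(1).round().astype(int).tolist())
E
python3 - <<'E'
import sys;sys.path.insert(0,'.')
import os;os.chdir('.')
from h import *;import pickle
o,m,im=pickle.load(open("w3.pkl","rb"))
save(cv2.resize(im[20:95,222:322],(800,600),interpolation=cv2.INTER_CUBIC).clip(0,85)*3,"w3c.png")
P=[atz(m,np.array(p)*.64,.01) for p in((343,144),(505,139))];d=P[1]-P[0]
print(P,np.linalg.norm(d),np.degrees(np.arctan2(d[1],d[0])))
E
```

```text
row59 [179, 178, 178, 178, 179, 177, 170, 154, 119, 108, 86, 74, 74, 75, 74, 75, 74, 75, 69, 47, 44, 57, 60, 62, 67, 74, 76, 73, 73, 75, 73, 75, 74, 74, 74, 74, 72, 73, 72, 68, 54, 43, 31, 22, 31, 42, 68, 70, 69, 71, 71, 71, 71, 74, 102, 156, 164, 176, 178, 180, 179, 178]
col272 [86, 86, 93, 113, 138, 156, 157, 158, 151, 115, 78, 74, 74, 72, 73, 73, 68, 52, 36, 28, 17, 21, 33, 54, 61, 69, 73, 73, 74, 74, 74, 73, 73, 74, 73, 73, 74, 74, 75, 74, 75, 73, 73, 73, 74, 73, 75, 75, 72, 73, 74, 73, 72, 72, 72, 65, 45, 57, 71, 72, 72, 73, 72, 71, 69, 99, 152, 151, 132, 125, 160, 174, 179, 180]
[array([ 0.50891301, -0.03116597,  0.01      ]), array([ 0.62528152, -0.0100424 ,  0.01      ])] 0.11827017865639851 10.288479247715063
```

View pics/w3c.png

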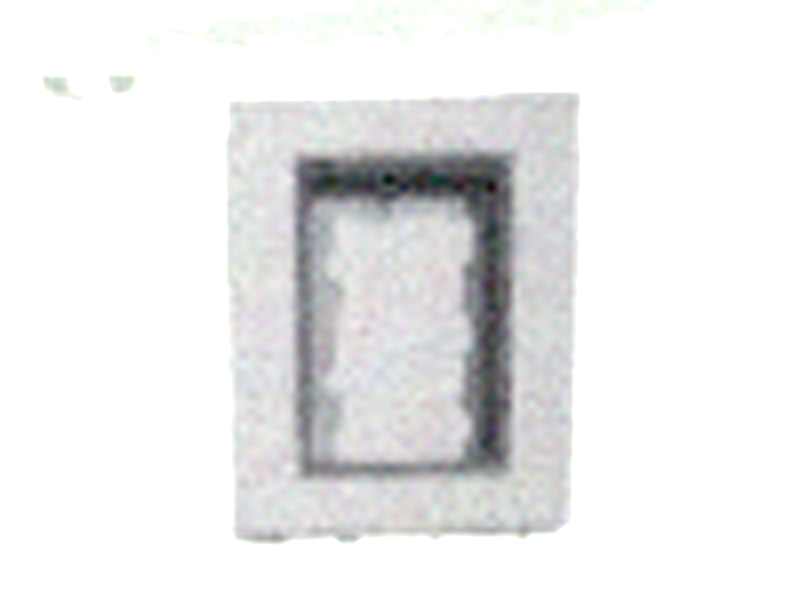

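```bash
python3 - <<'E'
from h import *;import pickle
from scipy.spatial.transform import Rotation as R
o,m,im=pickle.load(open("w3.pkl","rb"))
for n,C in (("hole",((294,156),(512,153),(506,475),(301,478))),("block",((231,101),(578,94),(571,530),(238,537)))):
  P=np.array([atz(m,np.array(p)/8+[221.5,19.5],.034) for p in C]);print(n,P.mean(0).round(4))
  for i in range(4):
    d=P[(i+1)%4]-P[i];print(np.linalg.norm(d[:2]).round(4),np.degrees(np.arctan2(d[1],d[0])).round(1))
# held battery: top-face corners in the wrist picture, height from TCP (48-35 mm above it)
q=o["tool_rot"];r=R.from_quat(np.r_[q[1:],q[0]])
z=o["eef_pos"][2]-.035+.048
P=np.array([atz(m,np.array(p)*.64,z) for p in ((352,385),(434,385),(434,470),(353,470))])
print("held top in tool",r.inv().apply(P-o["eef_pos"]).round(4).tolist())
print(r.as_matrix().round(3))
E
```

```text
hole [0.5611 0.0083 0.034 ]
0.0274 9.3
0.0377 -80.4
0.0268 -170.6
0.0377 100.5
block [0.5613 0.008  0.034 ]
0.0433 9.6
0.051 -79.7
0.0439 -170.2
0.0511 99.6
held top in tool [[0.0147, -0.0122, -0.013], [0.0147, 0.0122, -0.013], [-0.0158, 0.0131, -0.013], [-0.0159, -0.0128, -0.013]]
[[-0.15   0.989 -0.001]
 [ 0.989  0.15  -0.   ]
 [-0.    -0.001 -1.   ]]
```

```bash
python3 - <<'E'
from h import *;import pickle
from scipy.spatial.transform import Rotation as R
o,m,im=pickle.load(open("w3.pkl","rb"));g=cv2.cvtColor(im,cv2.COLOR_RGB2GRAY)
print(list(zip(range(200,310,2),g[200:310:2,240:262].mean(1).round().astype(int).tolist())))
print(list(zip(range(215,290),g[285:292,215:290].mean(0).round().astype(int).tolist())))
q=o["tool_rot"];r=R.from_quat(np.r_[q[1:],q[0]])
for z in (.048,):
  for x in (.019,-.019): print(x,[proj(m,o["eef_pos"]+r.apply([x,y,.035-zz])).round(1).tolist() for y in(-.014,.014) for zz in (.048,.016)])
E
```

```text
[(200, 133), (202, 123), (204, 112), (206, 117), (208, 31), (210, 16), (212, 30), (214, 69), (216, 71), (218, 71), (220, 70), (222, 71), (224, 72), (226, 71), (228, 71), (230, 72), (232, 72), (234, 72), (236, 76), (238, 79), (240, 80), (242, 80), (244, 80), (246, 80), (248, 81), (250, 80), (252, 80), (254, 80), (256, 80), (258, 80), (260, 80), (262, 80), (264, 80), (266, 80), (268, 81), (270, 80), (272, 80), (274, 81), (276, 80), (278, 80), (280, 80), (282, 81), (284, 80), (286, 80), (288, 80), (290, 80), (292, 80), (294, 80), (296, 79), (298, 79), (300, 80), (302, 153), (304, 203), (306, 203), (308, 203)]
[(215, 27), (216, 27), (217, 30), (218, 29), (219, 29), (220, 30), (221, 24), (222, 21), (223, 28), (224, 49), (225, 73), (226, 77), (227, 77), (228, 78), (229, 80), (230, 80), (231, 81), (232, 81), (233, 80), (234, 80), (235, 82), (236, 80), (237, 81), (238, 79), (239, 80), (240, 80), (241, 81), (242, 81), (243, 80), (244, 80), (245, 80), (246, 80), (247, 80), (248, 80), (249, 81), (250, 81), (251, 80), (252, 80), (253, 80), (254, 81), (255, 81), (256, 80), (257, 79), (258, 81), (259, 81), (260, 80), (261, 79), (262, 81), (263, 80), (264, 81), (265, 80), (266, 80), (267, 80), (268, 80), (269, 80), (270, 81), (271, 80), (272, 80), (273, 80), (274, 80), (275, 80), (276, 78), (277, 77), (278, 70), (279, 42), (280, 25), (281, 26), (282, 29), (283, 31), (284, 28), (285, 30), (286, 25), (287, 26), (288, 28), (289, 29)]
0.019 [[221.1, 238.2], [226.9, 211.6], [281.9, 238.2], [276.0, 211.6]]
-0.019 [[223.7, 306.0], [228.6, 269.2], [279.3, 306.0], [274.3, 269.2]]
```

Call:
{"name": "drive_tool", "arguments": {
  "commands": [
    {"hand":0,"translation":[6,60,-20],"angular":[0,0,0.02]},
    {"hand":0,"translation":[6,89,-60],"angular":[0,0,0.02]},
    {"hand":0,"translation":[6,89,-110],"angular":[0,0,0.02]},
    {"hand":0,"translation":[6,89,-138],"angular":[0,0,0.02]},
    {"hand":0,"translation":[6,89,-138],"angular":[0,0,0.02]},
    {"hand":0,"translation":[6,89,-138],"angular":[0,0,0.02]},
    {"hand":0,"translation":[6,89,-138],"angular":[0,0,0.02]}
  ]
}}

```text
t: 7.4
eef_pos: [0.5665, -0.0224, 0.0829]
tool_rot: [0.001, 0.644, 0.765, 0.001]
contact_force: [0.5, -0.8, -0.8]
gripper_width: 0.318
grasp_force: 40.2
```

```bash
python3 look.py w4 socket; python3 - <<'E'
from h import *;import pickle
o,m,im=pickle.load(open("w4.pkl","rb"))
print(o["tool_rot"],proj(m,[.561,.0083,.034]))
c=im[100:340,140:380];save(cv2.resize(c,(600,600),interpolation=cv2.INTER_CUBIC).clip(0,120)*2,"w4c.png")
E
```

```text
t 7.4 [ 0.5665 -0.0224  0.0829] [-0.42  0.55  0.45  1.97 -0.36  0.7   0.43]
socket []
[0.00095181 0.64355018 0.76540263 0.00103384] [250.95232247 177.06141096]
```

View pics/w4c.png

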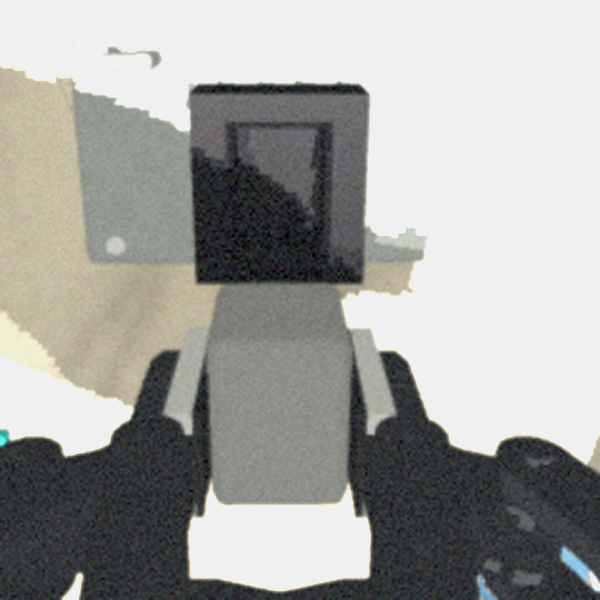

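The view shows block edges centred at crop column 279.5 and the battery head at 280, so they are aligned sideways. The block's near edge is at crop row 283 and its far top edge at about row 95.

```bash
python3 - <<'E'
from h import *;import pickle
from scipy.spatial.transform import Rotation as R
o,m,im=pickle.load(open("w4.pkl","rb"));q=o["tool_rot"];r=R.from_quat(np.r_[q[1:],q[0]])
f=lambda c,z=.034:r.inv().apply(atz(m,np.array(c)/2.5+[139.7,99.7],z)-o["eef_pos"]).round(4)
for n,c in (("near",(279.5,283)),("far",(279.5,95)),("holefar",(279.5,121)),("L",(193,190)),("R",(366,190)),("hL",(227,124)),("hR",(332,124))):print(n,f(c))
print(r.as_matrix().round(3))
g=cv2.cvtColor(im,cv2.COLOR_RGB2GRAY)
print(list(zip(range(130,245),g[130:245,247:257].mean(1).round().astype(int).tolist())))
E
```

```text
near [0.0057 0.     0.0489]
far [0.0569 0.     0.0489]
holefar [0.0503 0.     0.0489]
L [ 0.0322 -0.0227  0.0488]
R [0.0321 0.0228 0.0489]
hL [ 0.0496 -0.0134  0.0488]
hR [0.0496 0.0134 0.0489]
[[-0.172  0.985  0.003]
 [ 0.985  0.172  0.   ]
 [-0.     0.003 -1.   ]]
[(130, 161), (131, 159), (132, 145), (133, 87), (134, 30), (135, 17), (136, 19), (137, 36), (138, 54), (139, 56), (140, 57), (141, 56), (142, 54), (143, 54), (144, 54), (145, 54), (146, 55), (147, 54), (148, 48), (149, 33), (150, 33), (151, 43), (152, 53), (153, 52), (154, 52), (155, 52), (156, 52), (157, 52), (158, 52), (159, 52), (160, 51), (161, 50), (162, 52), (163, 51), (164, 50), (165, 50), (166, 50), (167, 51), (168, 50), (169, 48), (170, 46), (171, 46), (172, 42), (173, 37), (174, 32), (175, 30), (176, 28), (177, 21), (178, 21), (179, 22), (180, 19), (181, 18), (182, 18), (183, 18), (184, 19), (185, 15), (186, 17), (187, 18), (188, 18), (189, 17), (190, 16), (191, 16), (192, 18), (193, 14), (194, 13), (195, 14), (196, 16), (197, 13), (198, 15), (199, 17), (200, 17), (201, 17), (202, 20), (203, 18), (204, 16), (205, 18), (206, 17), (207, 17), (208, 12), (209, 14), (210, 13), (211, 14), (212, 27), (213, 47), (214, 60), (215, 62), (216, 63), (217, 63), (218, 63), (219, 62), (220, 64), (221, 64), (222, 62), (223, 63), (224, 63), (225, 62), (226, 63), (227, 62), (228, 63), (229, 63), (230, 62), (231, 63), (232, 62), (233, 63), (234, 64), (235, 64), (236, 66), (237, 70), (238, 70), (239, 70), (240, 72), (241, 71), (242, 71), (243, 70), (244, 72)]
```

Call:
{"name": "drive_tool", "arguments": {
  "commands": [
    {"hand":0,"translation":[-5.3,30.5,0],"angular":[0,0,0]},
    {"hand":0,"translation":[-5.3,30.5,0],"angular":[0,0,0]},
    {"hand":0,"translation":[-5.3,30.5,-6],"angular":[0,0,0]},
    {"hand":0,"translation":[-5.3,30.5,-12],"angular":[0,0,0]},
    {"hand":0,"translation":[-5.3,30.5,-16],"angular":[0,0,0]},
    {"hand":0,"translation":[-5.3,30.5,-16],"angular":[0,0,0]}
  ]
}}

```text
t: 8.25
eef_pos: [0.5606, 0.0078, 0.065]
tool_rot: [0.0, 0.644, 0.765, 0.0]
contact_force: [2.7, -0.1, -2.3]
gripper_width: 0.317
grasp_force: 40.4
```

Call:
{"name": "drive_tool", "arguments": {
  "commands": [
    {"hand":0,"translation":[0,0,-4],"angular":[0,0,0]},
    {"hand":0,"translation":[0,0,-8],"angular":[0,0,0]},
    {"hand":0,"translation":[0,0,-12],"angular":[0,0,0]},
    {"hand":0,"translation":[0,0,-13],"angular":[0,0,0]},
    {"hand":0,"translation":[0,0,-13],"angular":[0,0,0]}
  ]
}}

```text
t: 8.88
eef_pos: [0.5606, 0.0084, 0.0532]
tool_rot: [0.0, 0.643, 0.765, 0.001]
contact_force: [-1.5, 0.6, 11.4]
gripper_width: 0.318
grasp_force: 42.1
```

Call:
{"name": "drive_tool", "arguments": {
  "commands": [
    {"hand":0,"translation":[0,0,-1],"angular":[0,0,0]},
    {"hand":0,"translation":[0,0,-1],"angular":[0,0,0]},
    {"hand":0.7,"translation":[0,0,0],"angular":[0,0,0]},
    {"hand":0.7,"translation":[0,0,0],"angular":[0,0,0]},
    {"hand":0.7,"translation":[0,0,0],"angular":[0,0,0]},
    {"hand":0.7,"translation":[0,0,20],"angular":[0,0,0]},
    {"hand":0.9,"translation":[0,0,80],"angular":[0,0,0]},
    {"hand":0.9,"translation":[0,0,140],"angular":[0,0,0]},
    {"hand":0.9,"translation":[0,0,140],"angular":[0,0,0]},
    {"hand":0.9,"translation":[0,0,140],"angular":[0,0,0]}
  ]
}}

```text
t: 10.12
eef_pos: [0.5596, 0.0086, 0.1919]
tool_rot: [-0.0, 0.643, 0.766, -0.0]
contact_force: [0.7, 0.4, -1.0]
gripper_width: 0.902
grasp_force: 0.0
```

```bash
python3 look.py w5 battery stage_face
```

```text
t 10.125 [0.5596 0.0086 0.1919] [-0.56  0.38  0.55  1.92 -0.25  0.91  0.29]
battery [([254.0, 182.3], 0.79)]
stage_face [([245.0, 102.5], 0.82)]
```

Call:
{"name": "drive_tool", "arguments": {
  "commands": [
    {"hand":1,"translation":[-60,120,0],"angular":[0,0,0]},
    {"hand":1,"translation":[-60,120,0],"angular":[0,0,0]},
    {"hand":1,"translation":[-60,120,0],"angular":[0,0,0]},
    {"hand":1,"translation":[-60,120,0],"angular":[0,0,0]},
    {"hand":1,"translation":[-60,120,0],"angular":[0,0,0]}
  ]
}}

```text
t: 10.9
eef_pos: [0.5006, 0.1265, 0.192]
tool_rot: [0.0, 0.644, 0.765, -0.0]
contact_force: [0.6, -0.5, -0.2]
gripper_width: 1.0
grasp_force: 0.0
```

```bash
python3 look.py w6 stage_face; python3 - <<'E'
from h import *;import pickle
L=[]
for n in("w5","w6"):
  o,m,im=pickle.load(open(n+".pkl","rb"));p=proj(m,[.545,.085,.04]);print(n,p)
  c=np.clip(p,[75,75],[437,309]).astype(int)-75;print(c);L.append(cv2.resize(im[c[1]:c[1]+150,c[0]:c[0]+133],(400,450),interpolation=cv2.INTER_CUBIC))
save(np.hstack(L),"st.png")
E
```

```text
t 10.9 [0.5006 0.1265 0.192 ] [-0.81  0.31  0.54  2.01 -0.2   0.87  0.  ]
stage_face [([281.4, 227.9], 0.61)]
w5 [250.30862721 101.78117902]
[175  26]
w6 [284.9007367  222.14523134]
[209 147]
```

View pics/st.png

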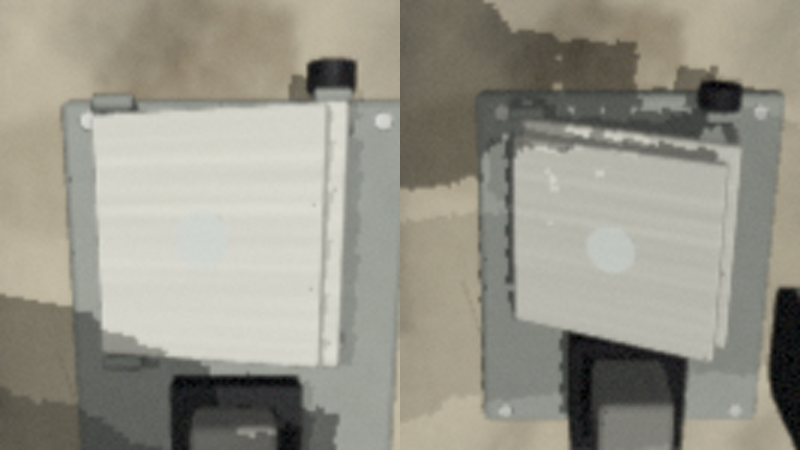

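The stage view shows the pad's four corners and round window in both pictures. The tester's plate corners are visible, and the battery head sits in the socket block at the bottom.

```bash
cat > fit.py <<'E'
from h import *;import pickle
from scipy.optimize import least_squares
D={"w5":((175,26),0,[(92,115),(326,104),(322,366),(104,353),(201,241)],{0:(67,102)}),
"w6":((209,147),400,[(515,147),(728,165),(712,360),(517,318),(610,250)],{0:(480,92),1:(783,95),2:(770,418),3:(486,417)})}
pc=[(-38,37),(38,37),(38,-37),(-38,-37),(0,0)];tc=[(-60,75),(60,75),(60,-75),(-60,-75)]
def model(p):
    x,y,w,s,d,a=p[:6];c,n=np.cos(w),np.sin(w);T=np.array([[c,-n,0],[n,c,0],[0,0,1]])
    ux=np.array([np.cos(s),0,np.sin(s)]);uz=np.array([-np.sin(s),0,np.cos(s)])
    O=np.array([-.04,.03,.019])+a*ux+d*uz
    f=lambda v:T@v+[x,y,0]
    return f,ux,uz,O,T
def res(p):
    f,ux,uz,O,T=model(p);r=[]
    for k,(n,(off,sh,P,C)) in enumerate(D.items()):
        m=pickle.load(open(n+".pkl","rb"))[1];e=p[6:8]  # common pixel bias
        g=lambda X,q:r.extend(proj(m,X)+e-(np.array(q)-[sh,0])/3-off+.33)
        for (u,v),q in zip(pc,P): g(f(O+u/1e3*ux+np.array([0,v/1e3,0])),q)
        for i,q in C.items(): g(f(np.array([*tc[i],10])/1e3),q)
    return np.r_[r,(p[5]-.04)/.003,p[6:8]/2]
if __name__=="__main__":
    for fr in (0,1):
        F=res if fr else (lambda p:res(np.r_[p[:6],0,0]))
        s=least_squares(F,[.55,.053,.17,.35,.012,.04,0,0],loss="soft_l1")
        f,ux,uz,O,T=model(s.x);J=s.jac.T@s.jac+1e-9*np.eye(8)
        print(s.x.round(4),"slope deg",np.degrees(s.x[3]).round(2),"+-",np.degrees(np.linalg.inv(J)[3,3]**.5).round(2),"rms",np.sqrt(np.mean(s.fun**2)).round(2))
        print("face",f(O).round(4),"normal",(T@uz).round(4),"far edge mid z",f(O+.038*ux)[2].round(4))
        print(F(s.x)[:28].reshape(-1,2).round(1).tolist())
E
python3 fit.py
```

```text
[0.5558 0.053  0.1787 0.3984 0.0185 0.0383 0.     0.    ] slope deg 22.82 +- 1.33 rms 1.18
face [0.5388 0.0804 0.0509] normal [-0.3817 -0.0689  0.9217] far edge mid z 0.0656
[[-0.1, 0.3], [0.3, -0.8], [-0.8, 0.5], [-0.0, 0.4], [1.1, -0.2], [-1.1, -0.7], [-0.7, -3.3], [-0.2, -0.2], [0.5, 0.5], [-0.4, 0.3], [0.8, -0.6], [-0.0, 1.4], [2.9, -0.5], [-2.9, 1.4]]
[ 0.5561  0.0504  0.1786  0.3971  0.0196  0.0388  0.0988 -2.7138] slope deg 22.75 +- 1.33 rms 1.12
face [0.5391 0.0779 0.0521] normal [-0.3806 -0.0687  0.9222] far edge mid z 0.0668
[[-0.2, 0.4], [0.3, -0.3], [-0.8, 0.7], [-0.1, 0.4], [1.1, -0.0], [-1.0, -0.7], [-0.7, -3.4], [-0.2, -0.1], [0.6, 0.5], [-0.4, 0.1], [0.8, -0.6], [-0.0, 0.8], [2.7, -1.0], [-3.1, 0.3]]
```

Call:
{"name": "drive_tool", "arguments": {
  "commands": [
    {"hand":1,"translation":[-50,-30,0],"angular":[0,0,0.18]},
    {"hand":1,"translation":[-50,-30,0],"angular":[0,0,0.36]},
    {"hand":1,"translation":[-50,-30,0],"angular":[0,0,0.54]},
    {"hand":1,"translation":[-50,-30,0],"angular":[0,0,0.72]},
    {"hand":1,"translation":[-50,-30,0],"angular":[0,0,0.9]},
    {"hand":1,"translation":[-50,-30,0],"angular":[0,0,1.08]},
    {"hand":1,"translation":[-50,-30,0],"angular":[0,0,1.26]},
    {"hand":1,"translation":[-50,-30,0],"angular":[0,0,1.44]},
    {"hand":1,"translation":[-50,-30,0],"angular":[0,0,1.62]},
    {"hand":1,"translation":[-50,-30,0],"angular":[0,0,1.766]},
    {"hand":1,"translation":[-50,-30,0],"angular":[0,0,1.766]},
    {"hand":1,"translation":[-50,-30,0],"angular":[0,0,1.766]}
  ]
}}

```text
t: 12.5
eef_pos: [0.4503, 0.0977, 0.1923]
tool_rot: [-0.0, -0.181, 0.983, -0.0]
contact_force: [0.3, 0.2, 0.4]
gripper_width: 0.996
grasp_force: 0.0
```

```bash
python3 look.py w7 stage_face sample; cat > edge.py <<'E'
from h import *;import pickle
from scipy.ndimage import map_coordinates
from scipy.optimize import least_squares
from fit import model
import sys
p0=np.array([.556,.053,.175,.398,.0185,.0385]);V=[v for v in sys.argv[1:]]
data={n:pickle.load(open(n+".pkl","rb")) for n in V}
E={"near":((-38,-33),(-38,33)),"far":((38,-33),(38,33)),"left":((-34,37),(34,37)),"right":((-34,-37),(34,-37))}
T={"tnear":((-60,-70),(-60,70)),"tfar":((60,-70),(60,70)),"tleft":((-50,75),(50,75)),"tright":((-50,-75),(50,-75))}
def pts(p,e):
    f,ux,uz,O,R=model(p)
    if e in E: a,b=[f(O+u/1e3*ux+np.array([0,v/1e3,0])) for u,v in E[e]]
    else: a,b=[f(np.array([u,v,10])/1e3) for u,v in T[e]]
    return [a+(b-a)*t for t in np.linspace(0,1,25)]
def measure(p,w):
    M=[]
    for n,(o,m,im) in data.items():
        g=cv2.GaussianBlur(cv2.cvtColor(im,cv2.COLOR_RGB2GRAY).astype(float),(0,0),.7)
        for e in list(E)+list(T):
            P=np.array([proj(m,x) for x in pts(p,e)]);d=P[-1]-P[0];d/=np.linalg.norm(d);nn=np.array([-d[1],d[0]])
            ks=np.arange(-w,w+.01,.25);off=[]
            for q in P:
                S=q[None]+ks[:,None]*nn
                if (S<1).any() or (S[:,0]>510).any() or (S[:,1]>382).any(): off.append(np.nan);continue
                v=np.abs(np.gradient(map_coordinates(g,[S[:,1],S[:,0]],order=1)))
                off.append(ks[v.argmax()] if v.max()>2.0 else np.nan)
            off=np.array(off);ok=~np.isnan(off)
            if ok.sum()<8: continue
            med=np.median(off[ok]);k=ok&(abs(off-med)<1.5)
            M.append((n,e,k.sum(),med,[(i,P[i]+off[i]*nn,nn) for i in np.where(k)[0]]))
    return M
p=p0
for it,w in enumerate((5,4,3,3)):
    M=[x for x in measure(p,w) if x[2]>=11]
    def res(p):
        r=[]
        for n,e,k,med,L in M:
            X=pts(p,e);r+= [(proj(data[n][1],X[i])-q)@nn/np.sqrt(len(L)) for i,q,nn in L]
        return np.r_[np.array(r),(p[5]-.04)/.01]
    s=least_squares(res,p,loss="soft_l1",f_scale=.3,x_scale=[.01,.01,.1,.1,.01,.01]);p=s.x
J=s.jac.T@s.jac
print(p.round(4),"deg",np.degrees(p[3]).round(2),"+-",np.degrees(np.linalg.inv(J)[3,3]**.5*.5).round(2))
f,ux,uz,O,R=model(p);print("face",f(O).round(4),"normal",(R@uz).round(4))
for n,e,k,med,L in M:
    X=pts(p,e);print(n,e,k,np.mean([(proj(data[n][1],X[i])-q)@nn for i,q,nn in L]).round(2),end=" | ")
print()
E
python3 edge.py w5 w6 w7; python3 edge.py w5 w7;python3 edge.py w6 w7
```

```text
t 12.5 [0.4503 0.0977 0.1923] [-0.59  0.19  0.27  2.12 -0.07  0.84  1.66]
stage_face [([208.2, 251.5], 0.78)]
sample [([425.8, 194.4], 0.78), ([486.5, 234.7], 0.67), ([48.9, 116.6], 0.58)]
[0.5532 0.0515 0.1736 0.2349 0.0225 0.0398] deg 13.46 +- 1.72
face [0.5416 0.0799 0.0502] normal [-0.2293 -0.0402  0.9725]
w5 near 25 0.0 | w5 far 25 -1.69 | w5 left 24 1.5 | w5 right 15 1.25 | w5 tnear 22 -0.88 | w5 tfar 25 -0.25 | w5 tleft 19 -2.02 | w6 near 25 0.76 | w6 far 25 -0.72 | w6 left 16 -0.01 | w6 right 11 -0.08 | w6 tnear 21 -0.3 | w6 tfar 14 0.08 | w7 near 25 2.52 | w7 far 23 0.15 | w7 left 22 1.93 | w7 right 15 -2.35 | w7 tnear 25 2.38 | w7 tleft 21 -2.29 | 
[0.5531 0.0514 0.1738 0.2412 0.0217 0.0399] deg 13.82 +- 2.12
face [0.5416 0.0798 0.0496] normal [-0.2353 -0.0413  0.971 ]
w5 near 25 0.21 | w5 far 25 -1.84 | w5 left 24 1.63 | w5 right 15 1.14 | w5 tnear 22 -0.98 | w5 tfar 25 -0.35 | w5 tleft 19 -2.18 | w7 near 25 2.26 | w7 far 23 -0.06 | w7 left 23 1.93 | w7 right 14 -2.61 | w7 tnear 25 2.34 | w7 tleft 21 -2.29 | 
[0.5525 0.0513 0.1654 0.3172 0.0194 0.0407] deg 18.18 +- 2.0
face [0.5402 0.0797 0.0501] normal [-0.3077 -0.0513  0.9501]
w6 near 25 0.42 | w6 far 24 -2.09 | w6 left 19 0.03 | w6 right 22 -0.08 | w6 tnear 21 -0.95 | w6 tfar 15 -0.45 | w7 near 25 0.9 | w7 far 20 0.19 | w7 left 25 1.72 | w7 tnear 24 1.8 | w7 tleft 22 -2.3 |
```

```bash
sed -e 's/^p0=.*/p0=np.array([.5558,.053,.1787,.398,.0185,.0383]);V=sys.argv[1:]/' -e '/^p=p0/,$d' edge.py > edge2.py; cat >> edge2.py <<'E'
def P(m,X,b):  # common hand-eye bias: b[:3] m shift in camera frame, b[3:6] rad
    Vv=np.array(m["view"]);x=Vv[:3,:3]@X+Vv[:3,3];x=cv2.Rodrigues(b[3:6])[0]@x+b[:3]
    return np.array([m["cx"]+m["fx"]*x[0]/-x[2],m["cy"]-m["fy"]*x[1]/-x[2]])
_m=measure
import builtins
p=np.r_[p0,np.zeros(6)];S0=np.r_[[.002]*3,[.006]*3]
import edge2 as _s if False else None
E
sed -i '/^import edge2/d;/^import builtins/d;/^_m=/d' edge2.py
sed -i 's/P=np.array(\[proj(m,x) for x in pts(p,e)\])/P=np.array([PB(m,x,p[6:]) for x in pts(p,e)])/; s/^def P(m/def PB(m/' edge2.py
cat >> edge2.py <<'E'
for w in (3,2.5,2,2):
    M=[x for x in measure(p,w) if x[2]>=11]
    def res(p):
        r=[]
        for n,e,k,med,L in M:
            X=pts(p,e);r+=[(PB(data[n][1],X[i],p[6:])-q)@nn/np.sqrt(len(L))/.4 for i,q,nn in L]
        return np.r_[np.array(r),(p[5]-.04)/.003,p[6:]/S0]
    s=least_squares(res,p,loss="soft_l1",x_scale=[.01,.01,.1,.1,.01,.01]+[.002]*6);p=s.x
print(p.round(4),"deg",np.degrees(p[3]).round(2),"+-",np.degrees(np.linalg.inv(s.jac.T@s.jac)[3,3]**.5).round(2))
f,ux,uz,O,R=model(p);print("face",f(O).round(4),"normal",(R@uz).round(4))
for n,e,k,med,L in M:
    X=pts(p,e);print(n,e,k,np.mean([(PB(data[n][1],X[i],p[6:])-q)@nn for i,q,nn in L]).round(2),end=" | ")
print()
E
sed -i 's/def model(p):/def model(p):\n    p=np.asarray(p)/' fit.py
for v in "w5 w6" "w5 w6 w7" "w6 w7" "w5 w7"; do python3 edge2.py $v; done
```

```text
[ 5.517e-01  5.820e-02  1.650e-01  3.856e-01  2.390e-02  4.280e-02
 -1.000e-04  6.000e-04 -6.300e-03 -1.660e-02 -3.300e-03  8.600e-03] deg 22.09 +- 1.04
face [0.5376 0.0863 0.0572] normal [-0.371  -0.0618  0.9266]
w5 near 25 -0.29 | w5 far 18 0.92 | w5 left 25 -0.07 | w5 right 23 0.39 | w5 tnear 22 0.3 | w5 tfar 25 -1.18 | w5 tleft 18 -1.49 | w6 near 25 0.95 | w6 far 24 -1.84 | w6 left 21 -0.39 | w6 right 25 0.58 | w6 tnear 19 0.94 | w6 tfar 16 0.06 | w6 tleft 13 1.22 | 
[ 5.541e-01  5.040e-02  1.635e-01  3.803e-01  1.870e-02  3.920e-02
  6.200e-03  1.320e-02  2.000e-04 -3.960e-02  1.940e-02  1.180e-02] deg 21.79 +- 1.1
face [0.5389 0.0783 0.051 ] normal [-0.3662 -0.0604  0.9286]
w5 near 25 -0.2 | w5 far 18 1.0 | w5 left 25 0.89 | w5 right 25 0.21 | w5 tnear 20 -0.21 | w5 tfar 25 -0.57 | w5 tleft 15 -1.13 | w6 near 25 0.31 | w6 far 23 -2.0 | w6 left 25 -1.01 | w6 right 25 0.78 | w6 tnear 20 0.37 | w6 tfar 15 0.89 | w7 near 25 -0.67 | w7 far 22 1.22 | w7 left 25 1.34 | w7 tnear 24 0.59 | w7 tfar 14 -1.48 | w7 tleft 23 -1.77 | 
[5.538e-01 5.060e-02 1.731e-01 2.729e-01 2.970e-02 4.020e-
[... 160 characters left out ...]
 | w6 far 25 -0.18 | w6 left 23 -0.57 | w6 right 12 0.43 | w6 tnear 20 0.41 | w6 tfar 18 0.0 | w6 tleft 13 0.26 | w7 near 25 0.08 | w7 far 19 0.32 | w7 left 25 1.74 | w7 right 14 -0.63 | w7 tnear 24 -0.42 | w7 tleft 23 -1.01 | 
[ 5.535e-01  5.250e-02  1.702e-01  3.805e-01  1.650e-02  3.840e-02
  1.700e-03  9.700e-03  2.000e-04 -3.450e-02  5.200e-03  3.000e-04] deg 21.8 +- 1.12
face [0.5381 0.0803 0.0485] normal [-0.366  -0.0629  0.9285]
w5 near 25 -0.1 | w5 far 20 0.1 | w5 left 25 0.92 | w5 right 25 -0.14 | w5 tnear 22 -0.1 | w5 tfar 25 -0.1 | w5 tleft 19 -1.08 | w7 near 25 -0.53 | w7 far 20 0.49 | w7 left 25 0.62 | w7 right 19 0.63 | w7 tnear 25 1.11 | w7 tfar 16 -1.26 | w7 tleft 15 -2.19 |
```

```bash
python3 - <<'E'
from h import *;import pickle
o,m,im=pickle.load(open("w1.pkl","rb"));print(m.keys())
F=lambda p,z:atz(m,np.array(p)/6.667+[189.6,109.6],z)
P=np.array([F(p,.006) for p in ((222,198),(462,260),(415,446),(180,390))]);print(P.mean(0).round(4))
for i in range(4):
  d=P[(i+1)%4]-P[i];print(np.linalg.norm(d[:2]).round(4),np.degrees(np.arctan2(d[1],d[0])).round(1))
print("dot on post",F((309,375),.049).round(4))
m7=pickle.load(open("w7.pkl","rb"))[1]
print(proj(m7,[.4028,.295,.02]), tri([(m,np.array((309,375))/6.667+[189.6,109.6]),(m7,(425.8,194.4))]))
E
```

```text
dict_keys(['fx', 'fy', 'cx', 'cy', 'view'])
[0.4016 0.2951 0.006 ]
0.0488 21.4
0.0393 -67.8
0.0491 -157.9
0.0398 111.8
dot on post [0.4019 0.2948 0.049 ]
[427.25194756 196.44083119] [0.40251954 0.28934871 0.02390977]
```

Call:
{"name": "drive_tool", "arguments": {
  "commands": [
    {"hand":0.7,"translation":[-48,197,0],"angular":[0,0,0.018]},
    {"hand":0.7,"translation":[-48,197,0],"angular":[0,0,0.018]},
    {"hand":0.7,"translation":[-48,197,0],"angular":[0,0,0.018]},
    {"hand":0.7,"translation":[-48,197,-20],"angular":[0,0,0.018]},
    {"hand":0.7,"translation":[-48,197,-60],"angular":[0,0,0.018]},
    {"hand":0.7,"translation":[-48,197,-80],"angular":[0,0,0.018]},
    {"hand":0.7,"translation":[-48,197,-80],"angular":[0,0,0.018]}
  ]
}}

```text
t: 13.52
eef_pos: [0.4012, 0.2946, 0.111]
tool_rot: [-0.001, -0.192, 0.981, -0.001]
contact_force: [0.9, -0.1, 0.7]
gripper_width: 0.703
grasp_force: 0.0
```

```bash
python3 look.py w8; python3 - <<'E'
from h import *;import pickle
from scipy.spatial.transform import Rotation as R
o,m,im=pickle.load(open("w8.pkl","rb"));L=bot.outline_of("wrist","sample")
c0=proj(m,[.402,.295,.025]);print("expected",c0)
for r in L: print(np.round(r["position"],1),r["score"],r["pixels"].sum())
r=min(L,key=lambda r:np.hypot(*(np.array(r["position"])-c0)))
h=cv2.convexHull(cv2.findContours(r["pixels"].astype(np.uint8),0,1)[0][0])
rr=cv2.minAreaRect(h);print(rr);B=cv2.approxPolyDP(h,3,True)[:,0];print(B.tolist())
q=o["tool_rot"];Q=R.from_quat(np.r_[q[1:],q[0]])
for b in B: print(b,(1e3*Q.inv().apply(atz(m,b,.006)-o["eef_pos"])).round(1),(1e3*Q.inv().apply(atz(m,b,.049)-o["eef_pos"])).round(1))
E
```

```text
t 13.525 [0.4012 0.2946 0.111 ] [-0.87  0.38  0.13  2.09 -0.07  0.68  1.27]
expected [251.10527954 202.73607804]
[355.1 246.6] 0.96 1783
[252.3 194.6] 0.74 2540
((251.5, 194.5), (57.0, 47.0), 90.0)
[[229, 167], [274, 168], [272, 220], [237, 223], [230, 219]]
[229 167] [ 24.4 -18.8 105.1] [ 34.5 -15.3  62.1]
[274 168] [ 23.5  19.8 105.1] [33.8 16.2 62.1]
[272 220] [-25.   19.2 104.9] [-5.8 15.7 62. ]
[237 223] [-28.  -12.8 104.9] [ -8.3 -10.4  62. ]
[230 219] [-24.1 -19.1 105. ] [ -5.  -15.5  62. ]
```

Call:
{"name": "drive_tool", "arguments": {
  "commands": [
    {"hand":0.7,"translation":[0,0,-45],"angular":[0,0,0]},
    {"hand":0.7,"translation":[0,0,-77],"angular":[0,0,0]},
    {"hand":0.7,"translation":[0,0,-77],"angular":[0,0,0]},
    {"hand":0,"translation":[0,0,-77],"angular":[0,0,0]},
    {"hand":0,"translation":[0,0,-77],"angular":[0,0,0]},
    {"hand":0,"translation":[0,0,-77],"angular":[0,0,0]},
    {"hand":0,"translation":[0,0,-77],"angular":[0,0,0]},
    {"hand":0,"translation":[0,0,-77],"angular":[0,0,0]}
  ],
  "force": 30
}}

```text
t: 14.62
eef_pos: [0.4032, 0.2962, 0.0371]
tool_rot: [0.001, -0.192, 0.981, 0.001]
contact_force: [-0.8, -0.2, 7.2]
gripper_width: 0.273
grasp_force: 30.7
```

```bash
python3 - <<'E'
from h import *
from scipy.spatial.transform import Rotation as R
o=bot.get_obs();q=o["tool_rot"];C=R.from_quat(np.r_[q[1:],q[0]]);print(o["eef_pos"],C.as_matrix().round(3))
w=.172;ey=np.array([-np.sin(w),np.cos(w),0]);ex=np.array([np.cos(w),np.sin(w),0]);z=np.array([0,0,1])
s=.385;n=-np.sin(s)*ex+np.cos(s)*z
T=R.from_matrix(np.c_[-(np.cos(s)*ex+np.sin(s)*z),ey,-n]);print("rotvec",(T*C.inv()).as_rotvec().round(4))
f=np.array([.5383,.0805,.0511])
for c in (.06,.01,0): print(c,(1e3*(f+n*(.037+c)-o["eef_pos"])).round(1))
E
```

```text
[0.40324299 0.29622071 0.03705595] [[-0.926 -0.376  0.002]
 [-0.376  0.926  0.002]
 [-0.003  0.001 -1.   ]]
rotvec [ 0.1042 -0.3682 -0.2116]
0.06 [  99.2 -222.   103.9]
0.01 [ 117.7 -218.7   57.6]
0 [ 121.4 -218.1   48.3]
```

Call:
{"name": "drive_tool", "arguments": {
  "commands": [
    {"hand":0,"translation":[0,0,30],"angular":[0,0,0]},
    {"hand":0,"translation":[0,0,90],"angular":[0,0,0]},
    {"hand":0,"translation":[30,-40,140],"angular":[0.035,-0.123,-0.071]},
    {"hand":0,"translation":[55,-95,150],"angular":[0.07,-0.245,-0.141]},
    {"hand":0,"translation":[75,-150,150],"angular":[0.104,-0.368,-0.212]},
    {"hand":0,"translation":[90,-200,130],"angular":[0.104,-0.368,-0.212]},
    {"hand":0,"translation":[99,-222,104],"angular":[0.104,-0.368,-0.212]},
    {"hand":0,"translation":[99,-222,104],"angular":[0.104,-0.368,-0.212]},
    {"hand":0,"translation":[99,-222,104],"angular":[0.104,-0.368,-0.212]},
    {"hand":0,"translation":[99,-222,104],"angular":[0.104,-0.368,-0.212]}
  ]
}}

```text
t: 15.88
eef_pos: [0.5015, 0.075, 0.1403]
tool_rot: [0.19, -0.085, 0.978, 0.016]
contact_force: [-0.1, -0.1, -0.9]
gripper_width: 0.273
grasp_force: 29.8
```

```bash
python3 look.py w9 sample stage_face; python3 - <<'E'
from h import *;import pickle
from scipy.spatial.transform import Rotation as R
o=pickle.load(open("w9.pkl","rb"))[0];q=o["tool_rot"];C=R.from_quat(np.r_[q[1:],q[0]]);M=C.as_matrix();print(M.round(4),"tilt",np.arcsin(np.hypot(*M[:2,2])),o["contact_force"],o["torque"],o["grasp_force"])
w=.172;ey=np.array([-np.sin(w),np.cos(w),0]);ex=np.array([np.cos(w),np.sin(w),0]);n=-np.sin(.385)*ex+np.cos(.385)*np.array([0,0,1])
print(1e3*(np.array([.5383,.0805,.0511])+n*.037-o["eef_pos"]))
E
```

```text
t 15.875 [0.5015 0.075  0.1403] [-0.55  0.21  0.27  2.33 -0.06  0.22  1.51]
sample [([251.3, 228.1], 0.63), ([14.1, 56.0], 0.63)]
stage_face [([247.6, 173.3], 0.55)]
[[-9.134e-01 -1.729e-01  3.685e-01]
 [-1.606e-01  9.849e-01  6.410e-02]
 [-3.740e-01 -6.000e-04 -9.274e-01]] tilt 0.38332928673580957 [-0.11748101 -0.10229932 -0.88878012] [-0.09465454  0.47524579 -0.04830018] 29.75369095802307
[ 23.15753779   3.14342333 -54.90998119]
```

Call:
{"name": "drive_tool", "arguments": {
  "commands": [
    {"hand":0,"translation":[8,1.5,-19],"angular":[0,0,0]},
    {"hand":0,"translation":[16,3,-38],"angular":[0,0,0]},
    {"hand":0,"translation":[16,3,-38],"angular":[0,0,0]},
    {"hand":0,"translation":[16,3,-38],"angular":[0,0,0]}
  ]
}}

```text
t: 16.52
eef_pos: [0.5172, 0.0769, 0.1012]
tool_rot: [0.189, -0.085, 0.978, 0.016]
contact_force: [-0.6, 0.2, -1.5]
gripper_width: 0.278
grasp_force: 29.9
```

```bash
python3 look.py w10; cat > st.py <<'E'
from h import *
from scipy.spatial.transform import Rotation as R
import sys
s=float(sys.argv[1]) if len(sys.argv)>1 else .385
o=bot.get_obs();q=o["tool_rot"];C=R.from_quat(np.r_[q[1:],q[0]]);M=C.as_matrix()
w=.172;ey=np.array([-np.sin(w),np.cos(w),0]);ex=np.array([np.cos(w),np.sin(w),0]);z=np.array([0,0,1]);n=-np.sin(s)*ex+np.cos(s)*z;ux=np.cos(s)*ex+np.sin(s)*z
print("t",o["t"],"q",o["q"].round(3),"pitch",np.arctan2(M[:,2]@ex,-M[2,2]).round(4),"roll",(M[:,1]@z).round(4),"yaw",(M[:,1]@ex).round(4))
B=np.c_[ux,ey,n];tip=o["eef_pos"]-.037*M[:,2]*-1
print("slice rel face mm",(1e3*B.T@(tip-[.5383,.0805,.0511])).round(2),"F",(B.T@o["contact_force"]).round(2),"M",(B.T@o["torque"]).round(3),"grip",o["grasp_force"].round(1))
E
python3 st.py
```

```text
t 16.525 [0.5172 0.0769 0.1012] [-0.17  0.32 -0.14  2.3   0.57  0.17  0.9 ]
t 16.575 q [-0.168  0.319 -0.146  2.301  0.575  0.171  0.896] pitch 0.3822 roll -0.0006 yaw 0.0002Traceback (most recent call last):
  File "st.py", line 9, in <module>
    print("slice rel face mm",(1e3*B.T@(tip-[.5383,.0805,.0511])).round(2),"F",(B.T@o["contact_force"]).round(2),"M",(B.T@o["torque"]).round(3),"grip",o["grasp_force"].round(1))
                                                                                                                                                       ^^^^^^^^^^^^^^^^^^^^^^
AttributeError: 'float' object has no attribute 'round'
```

```bash
sed -i 's/o\["grasp_force"\].round(1)/round(float(o["grasp_force"]),1)/' st.py; python3 st.py
```

```text
t 16.575 q [-0.168  0.319 -0.146  2.301  0.575  0.171  0.896] pitch 0.3822 roll -0.0006 yaw 0.0002
slice rel face mm [-1.03 -0.04 17.35] F [-0.35 -0.17 -0.28] M [-0.089  0.424 -0.036] grip 29.9
```

Call:
{"name": "drive_tool", "arguments": {
  "commands": [
    {"hand":0,"translation":[4,0.7,-5],"angular":[0,0,0]},
    {"hand":0,"translation":[8.5,1.5,-10.5],"angular":[0,0,0]},
    {"hand":0,"translation":[8.5,1.5,-10.5],"angular":[0,0,0]},
    {"hand":0,"translation":[8.5,1.5,-10.5],"angular":[0,0,0]}
  ]
}}

```text
t: 17.08
eef_pos: [0.5256, 0.0781, 0.091]
tool_rot: [0.189, -0.084, 0.978, 0.016]
contact_force: [-0.2, 0.6, -1.3]
gripper_width: 0.274
grasp_force: 29.9
```

```bash
python3 look.py w11; python3 st.py
```

```text
t 17.075 [0.5256 0.0781 0.091 ] [-0.12  0.35 -0.2   2.29  0.74  0.17  0.74]
t 17.125 q [-0.119  0.354 -0.2    2.286  0.738  0.172  0.741] pitch 0.3819 roll -0.0015 yaw 0.0003
slice rel face mm [ 2.85 -0.28  4.93] F [-0.71  0.33 -1.15] M [-0.041  0.447  0.006] grip 29.9
```

Call:
{"name": "drive_tool", "arguments": {
  "commands": [
    {"hand":0,"translation":[0.7,0.1,-1.9],"angular":[0,0,0]},
    {"hand":0,"translation":[1.5,0.3,-3.7],"angular":[0,0,0]},
    {"hand":0,"translation":[1.5,0.3,-3.7],"angular":[0,0,0]}
  ]
}}

```text
t: 17.5
eef_pos: [0.5272, 0.0782, 0.0871]
tool_rot: [0.189, -0.084, 0.978, 0.016]
contact_force: [-1.4, -1.1, 1.7]
gripper_width: 0.277
grasp_force: 30.2
```

```bash
python3 st.py
```

```text
t 17.5 q [-0.103  0.365 -0.218  2.283  0.802  0.172  0.68 ] pitch 0.3818 roll -0.0012 yaw 0.0004
slice rel face mm [ 2.9  -0.38  0.64] F [-0.79 -0.89  2.2 ] M [ 0.126  0.444 -0.019] grip 30.2
```

Call:
{"name": "drive_tool", "arguments": {
  "commands": [
    {"hand":0,"translation":[0.4,0.1,-1],"angular":[0,0,0]},
    {"hand":0,"translation":[0.9,0.15,-2.2],"angular":[0,0,0]},
    {"hand":0,"translation":[0.9,0.15,-2.2],"angular":[0,0,0]},
    {"hand":0,"translation":[0.9,0.15,-2.2],"angular":[0,0,0]}
  ]
}}

```text
t: 18.0
eef_pos: [0.5281, 0.0783, 0.085]
tool_rot: [0.189, -0.084, 0.978, 0.016]
contact_force: [-3.1, -0.5, 4.7]
gripper_width: 0.275
grasp_force: 30.6
```

```bash
cat > avg.py <<'E'
from h import *
s=.385;w=.172;ey=np.array([-np.sin(w),np.cos(w),0]);ex=np.array([np.cos(w),np.sin(w),0]);z=np.array([0,0,1])
B=np.c_[np.cos(s)*ex+np.sin(s)*z,ey,-np.sin(s)*ex+np.cos(s)*z];F=[];M=[]
for i in range(8):
    bot.read_camera("wrist");o=bot.get_obs();F.append(B.T@o["contact_force"]);M.append(B.T@o["torque"])
print("F",np.mean(F,0).round(2),np.std(F,0).round(2),"M",np.mean(M,0).round(3),np.std(M,0).round(3))
E
python3 st.py;python3 avg.py
```

```text
t 18.0 q [-0.095  0.372 -0.227  2.281  0.836  0.172  0.647] pitch 0.3819 roll -0.0012 yaw 0.0006
slice rel face mm [ 2.94 -0.44 -1.64] F [-1.17  0.06  5.52] M [0.148 0.512 0.055] grip 30.6
F [-0.96  0.42  5.16] [0.38 0.51 0.36] M [0.144 0.486 0.028] [0.041 0.03  0.032]
```

Call:
{"name": "drive_tool", "arguments": {
  "commands": [
    {"hand":0,"translation":[-0.7,-0.1,-0.3],"angular":[0.0034,-0.0197,0]},
    {"hand":0,"translation":[-0.7,-0.1,-0.3],"angular":[0.0034,-0.0197,0]},
    {"hand":0,"translation":[-0.7,-0.1,-0.3],"angular":[0.0034,-0.0197,0]}
  ]
}}

```text
t: 18.77
eef_pos: [0.5274, 0.0782, 0.0846]
tool_rot: [0.199, -0.084, 0.976, 0.017]
contact_force: [-1.8, 0.0, 3.7]
gripper_width: 0.277
grasp_force: 30.5
```

```bash
python3 st.py;python3 avg.py
```

```text
t 18.775 q [-0.052  0.374 -0.279  2.294  1.054  0.171  0.433] pitch 0.4013 roll -0.001 yaw 0.0009
slice rel face mm [ 2.83 -0.46 -1.75] F [-0.25  0.32  4.08] M [0.147 0.508 0.025] grip 30.5
F [-0.47  0.36  4.32] [0.5  0.52 0.4 ] M [0.154 0.459 0.019] [0.027 0.032 0.027]
```

Call:
{"name": "drive_tool", "arguments": {
  "commands": [
    {"hand":0,"translation":[1.4,0.2,0.6],"angular":[-0.0068,0.0394,0]},
    {"hand":0,"translation":[1.4,0.2,0.6],"angular":[-0.0068,0.0394,0]},
    {"hand":0,"translation":[1.4,0.2,0.6],"angular":[-0.0068,0.0394,0]}
  ]
}}

```text
t: 19.55
eef_pos: [0.529, 0.0783, 0.0854]
tool_rot: [0.18, -0.084, 0.98, 0.015]
contact_force: [-1.9, -0.3, 5.9]
gripper_width: 0.273
grasp_force: 30.7
```

```bash
python3 st.py;python3 avg.py
```

```text
t 19.55 q [ 0.063  0.393 -0.409  2.256  0.906  0.25   0.598] pitch 0.3627 roll -0.0009 yaw 0.001
slice rel face mm [ 3.24 -0.61 -1.67] F [0.43 0.07 6.22] M [0.108 0.255 0.052] grip 30.7
F [ 0.33 -0.19  5.64] [0.37 0.49 0.5 ] M [ 0.012  0.214 -0.002] [0.02  0.024 0.023]
```

Call:
{"name": "drive_tool", "arguments": {
  "commands": [
    {"hand":0,"translation":[-2.0,-0.3,-0.9],"angular":[0.0103,-0.0591,0]},
    {"hand":0,"translation":[-2.0,-0.3,-0.9],"angular":[0.0103,-0.0591,0]},
    {"hand":0,"translation":[-2.0,-0.3,-0.9],"angular":[0.0103,-0.0591,0]},
    {"hand":0,"translation":[-2.0,-0.3,-0.9],"angular":[0.0103,-0.0591,0]}
  ]
}}

```text
t: 20.45
eef_pos: [0.527, 0.0777, 0.0845]
tool_rot: [0.209, -0.084, 0.974, 0.017]
contact_force: [-1.1, -1.3, 4.2]
gripper_width: 0.275
grasp_force: 30.6
```

```bash
python3 st.py;python3 avg.py
```

```text
t 20.45 q [ 0.004  0.38  -0.343  2.305  1.28   0.183  0.214] pitch 0.4221 roll -0.0019 yaw 0.0013
slice rel face mm [ 3.11 -0.93 -1.69] F [ 0.41 -1.07  4.38] M [-0.413  0.264 -0.019] grip 30.6
F [ 1.24 -2.1   5.01] [0.44 0.66 0.56] M [-0.441  0.228  0.028] [0.027 0.019 0.02 ]
```

Call:
{"name": "drive_tool", "arguments": {
  "commands": [
    {"hand":0,"translation":[-0.7,-0.1,-0.3],"angular":[0.0034,-0.0197,0]},
    {"hand":0,"translation":[-0.7,-0.1,-0.3],"angular":[0.0034,-0.0197,0]},
    {"hand":0,"translation":[-0.7,-0.1,-0.3],"angular":[0.0034,-0.0197,0]}
  ]
}}

```text
t: 21.22
eef_pos: [0.5262, 0.0777, 0.0841]
tool_rot: [0.218, -0.083, 0.972, 0.018]
contact_force: [-1.4, -1.7, 5.6]
gripper_width: 0.272
grasp_force: 30.7
```

```bash
python3 st.py;python3 avg.py
```

```text
t 21.225 q [ 0.014  0.381 -0.356  2.32   1.468  0.183  0.027] pitch 0.4419 roll -0.0015 yaw 0.0014
slice rel face mm [ 2.99 -0.79 -1.7 ] F [ 0.59 -1.43  5.79] M [-0.418  0.29  -0.034] grip 30.7
F [ 0.97 -1.67  5.51] [0.47 0.54 0.46] M [-0.417  0.298  0.016] [0.024 0.03  0.027]
```

Call:
{"name": "drive_tool", "arguments": {
  "commands": [
    {"hand":0,"translation":[-2.3,-0.4,5.5],"angular":[0,0,0]},
    {"hand":0,"translation":[-1.1,0.7,6.1],"angular":[-0.0067,0.0384,0]},
    {"hand":0,"translation":[-1.1,0.7,6.1],"angular":[-0.0067,0.0384,0]},
    {"hand":0,"translation":[-1.1,0.7,6.1],"angular":[-0.0067,0.0384,0]}
  ]
}}

```text
t: 22.12
eef_pos: [0.5247, 0.0787, 0.0897]
tool_rot: [0.199, -0.084, 0.976, 0.017]
contact_force: [-0.0, -0.2, -0.9]
gripper_width: 0.273
grasp_force: 29.8
```

```bash
python3 st.py .403;python3 avg.py
```

```text
t 22.125 q [ 0.047  0.373 -0.395  2.291  1.096  0.214  0.4  ] pitch 0.4025 roll -0.0009 yaw 0.0006
slice rel face mm [2.49 0.55 3.89] F [-0.42 -0.2  -0.78] M [-0.001  0.506 -0.009] grip 29.8
F [-0.34 -0.14 -1.04] [0.32 0.4  0.69] M [-0.005  0.496  0.003] [0.022 0.024 0.044]
```

Call:
{"name": "drive_tool", "arguments": {
  "commands": [
    {"hand":0,"translation":[0.9,0.15,-2.1],"angular":[0,0,0]},
    {"hand":0,"translation":[1.4,0.25,-3.4],"angular":[0,0,0]},
    {"hand":0,"translation":[1.8,0.3,-4.2],"angular":[0,0,0]},
    {"hand":0,"translation":[1.8,0.3,-4.2],"angular":[0,0,0]},
    {"hand":0,"translation":[1.8,0.3,-4.2],"angular":[0,0,0]}
  ]
}}

```text
t: 23.15
eef_pos: [0.5267, 0.079, 0.086]
tool_rot: [0.199, -0.084, 0.976, 0.016]
contact_force: [-1.4, -0.9, 2.1]
gripper_width: 0.273
grasp_force: 30.3
```

```bash
python3 st.py .403;python3 avg.py; python3 - <<'E'
from h import *
for c in ("top","scene"):
    bot.read_camera(c)
    for q in ("battery","stage_face","candle","label_roll","loupe"): print(c,q,[(np.round(r["position"],1).tolist(),round(r["score"],2)) for r in bot.find_in(c,q)][:2])
print(proj(bot.camera_model("top"),[.5606,.0084,.05]),proj(bot.camera_model("scene"),[.5606,.0084,.05]))
E
```

```text
t 23.15 q [ 0.036  0.382 -0.382  2.289  1.129  0.208  0.368] pitch 0.4028 roll -0.0013 yaw 0.0008
slice rel face mm [ 2.93  0.4  -0.34] F [-0.6  -0.65  2.51] M [ 0.031  0.561 -0.032] grip 30.3
F [-0.9  -0.    2.52] [0.6  0.42 0.46] M [-0.012  0.489  0.015] [0.015 0.035 0.027]
top battery []
top stage_face [([262.1, 186.6], 0.62)]
top candle []
top label_roll [([249.7, 247.1], 0.46)]
top loupe []
scene battery [([296.1, 203.4], 0.62)]
scene stage_face [([267.6, 204.9], 0.58)]
scene candle [([293.2, 201.0], 0.58), ([321.1, 192.5], 0.47)]
scene label_roll [([202.4, 237.7], 0.85), ([267.1, 203.5], 0.23)]
scene loupe [([283.6, 276.5], 0.86)]
[290.09328385 187.84759843] [293.37431708 202.57995649]
```

```bash
python3 -c "
from h import *
print(bot.hand_in())"
```

```text
the job is handed in; nothing more can be done
None
```

I handed the job in at about 24 s, but `hand_in()` gave no verdict. By the arm's readings, the battery is home in the socket and released; the slice is gripped and pressed on the stage with about 3.6 N at a tilt of 0.403 rad (23°), which I judged flush from a press test rather than measured directly.

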